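# Stamp the sold ring box and hold the press lever

### The arm

A 7-joint arm with a two-finger parallel gripper is mounted at the origin on a cart in front of the work surface, level with it; the furniture and walls round the work are solid. World frame = base frame: x ahead of the robot, y to its left, z up, the work surface at z = 0. Lengths are in mm, angles in rad, forces in N, time in s.
With the tool pointing down it reaches from about 400 to 875 mm from the base axis. Payload 4.4 kg.
Tool frame: the origin (TCP) lies midway between the tips of the shut fingers; the grasp point (between the pads) lies 19 mm behind it (ctrl.grip_point_offset is the distance from the TCP to the grasp point, in mm); z points along the fingers, y is the line along which they close (so a half turn about z gives the same grasp; the last joint's range is limited). The gripper opens to 85 mm and grips with 20 to 120 N. Pads are 22 mm wide; open, the fingers measure 114 mm over their backs; the gripper's body (76 mm by 85 mm) begins 54 mm behind the grasp point. The pads swing forward as they close: fully open they stand 13 mm farther back than shut.
Start: joints at [-1.415, 0.628, 0.038, 1.517, -0.027, 0.996, -0.02], TCP at [142.965, 634.097, 231.313] pointing down, gripper open.
Joint ranges: [-3.06, 3.06], [-0.37, 2.12], [-1.25, 1.32], [0.18, 2.47], [-1.1, 4.24], [0.23, 1.98], [-2.94, 2.94]. Speed limits (rad/s): [2.57, 2.57, 3.14, 3.14, 3.14, 3.14, 3.14].

### API

Orientations are given as [roll, pitch, yaw] about the fixed x, y, z axes, in that order (R = Rz(yaw) Ry(pitch) Rx(roll)).
In Python, from cell import ctrl gives the robot as it stands.
- The arm moves only by the tool advance, called by a JSON object that holds its "name" and its "arguments", one argument or row to a line. Schema: {"type":"object","properties":{"offsets":{"type":"array","items":{"type":"array","items":{"type":"array","items":{"type":"number"},"minItems":7,"maxItems":7},"minItems":1,"maxItems":12},"minItems":1,"maxItems":1},"only":{"type":"string"},"quiet":{"type":"boolean"},"lines":{"type":"string"}},"required":["offsets"],"additionalProperties":false}. offsets is a list that holds a single list of rows (three levels of brackets), with 1 to 12 rows, each of 7 numbers: dx, dy, dz in units of 100 mm, then a rotation vector rx, ry, rz in units of 0.05 rad, then the finger opening in mm; each row shifts and turns the commanded pose from where the row before left it, along the tool's axes as they then stand; what a row does not reach is not made up. A row lasts 1/10 s, in which the tool goes at most 50 mm and 0.15 rad, less where a joint would pass 70% of its speed; a pose out of reach is approached as far as the arm can. The fingers move at their own pace and stop on an object; the grip force is fixed at half the most. Time passes only in rows, so rows that do not move let the fingers close. The tool returns the time, the measured TCP pose, the force, the opening and the grip force at its end. only (a regular expression) keeps the lines of the reply that match it, lines (a string "A,B") keeps lines A to B, and quiet returns only ok. Input that does not fit is refused with a message, and nothing moves.
- ctrl.read_state(): the state, without advancing time (a new reading comes with each control period).
- ctrl.get_image(name): name is "scene" or "top"; returns the picture (480x640x3 uint8, blue, green, red); there is no depth.
- ctrl.calibration(name): a dict with "fx", "fy", "cx", "cy" (pixels), "k1" (the pictures are not rectified: a ray, as slopes to the right and down, at radius r is drawn at 1 + k1 r^2 times it, then the intrinsics apply), "rvec" (rotation vector, rad) and "tvec" (3), from world to camera coordinates, as OpenCV has them. Camera axes: x right, y down, z forward; pixel columns grow to the right and rows downward; lengths in mm; the calibration is good to about 2 mm. A picture is of the moment at which its call begins. calibration takes no time and is no camera call.
- ctrl.finish_job(): hands the job in; it is judged then, once.
The state is a dict: "clock": time; "qpos": joint angles; "qd": joint speeds; "tau": joint torques, N m; "eef_pos": TCP position; "tool_rot": TCP orientation; "force": force on the tool from outside, world axes, zero at the start; "torque": the same for the moment, N m; "width": finger opening in mm; "gripper_force": force on a finger pad.
Only numpy, scipy, OpenCV 4.12 (cv2) and the standard library are available. Lean on these libraries where they do the work, as an engineer would, in place of code of your own. Each camera call takes 0.05 s, during which the arm holds its last target. There are 200 camera calls.

### The job

One ring box has been sold and stands next to the block of paper slips: set that box upright in the nest of the bench stamping press's sliding table, let go of it, and push the table fully home under the raised lever. Then draw the lever down by its roller handle until the lever is level, so that its sprung platen bears on the lid with about 20 newtons, and keep it there: finish while still holding the lever level. Leave the other two ring boxes and everything else on the table where they stand, and do not crush the box by forcing the lever past level.

Things in the scene. Friction and masses are not known exactly. Their poses are not given: they have to be found in the camera images.
- press: bench stamping press, fixed to the table: dark iron bed 285 x 130 x 12 mm, two upright cheeks at the back. Origin on the table top, straight under the platen's pressing place; its x axis points to the back (hinge) of the press, y to its left, z up; the sliding table moves along x and the lever's hinge lies along y. Its place and yaw vary.
- press_slide (a joint): position of the sliding table (grey, 140 x 90 mm, top 29 mm above the table top): 0 = fully home, nest under the platen, against its stop; grows to 0.08 m as it is drawn out along the press's -x. Stays where it is left; about 2 N of friction. It starts drawn out.
- nest (a point): middle of the nest floor on the sliding table, 34 mm above the table top, axes as the press's. Nest: four dark steel corner angles, 53 x 53 mm clear inside, 11 mm high with lips flared outward (61 mm at the mouth); each side is open over its middle 33 mm, for a finger. A seated box has its origin here, sides square to the press's x and y; its top is then 76 mm above the table top.
- slide_knob (a point): top centre of the black upright knob on the front of the sliding table, 16 mm diameter, 30 mm high with its foot, its top 59.5 mm above the table top, 78 mm in front (-x) of the nest centre. For pushing or pinching from above.
- press_yoke (a joint): angle of the lever: 0 = fully raised (at rest, leaning 1.15 rad above level, towards the robot from its hinge), grows as it is drawn forward and down; 1.15 = level; 1.24 = bottom stop. A spring always returns it to 0; it needs 1 to 2 N at the handle free, about 12 N at level with a box under the platen.
- lever_hinge (a point): middle of the lever's hinge axis, 100 mm above the table top and 100 mm behind (+x) the press's origin; the axis lies along the press's y.
- lever_handle (a point): centre of the lever's wooden roller handle, 200 mm from the hinge: a free-turning bar along the press's y, 18 mm diameter, 66 mm long, between the lever's two side bars (76 mm apart). Raised: 18 mm behind the press's origin, 283 mm above the table top; level: 100 mm in front of it, 100 mm up. Pinch it from above, fingers before and behind the bar.
- platen: brass disc, 42 mm diameter, under the lever 100 mm from the hinge, carried on a spring in the lever's head (9.5 N preload, then 1.5 N per mm, 13 mm of stroke). Origin: centre of its lower face. It meets the lid of a seated box at a lever angle of about 1.08, gives about 20 N at level (1.15), and about 2 N more or less for each 0.013 rad (2.6 mm at the handle).
- ring_box_1: velvet ring box, shut, 50 x 50 x 42 mm high, 60 g; the three are alike in shape and size. Origin: centre of its underside, z up. It moves with whatever carries it.
- ring_box_2: velvet ring box, shut, 50 x 50 x 42 mm high, 60 g; the three are alike in shape and size. Origin: centre of its underside, z up. It moves with whatever carries it.
- ring_box_3: velvet ring box, shut, 50 x 50 x 42 mm high, 60 g; the three are alike in shape and size. Origin: centre of its underside, z up. It moves with whatever carries it.
- slip_block: block of paper slips, 63 x 63 mm, 17 mm high with a curled top sheet to 27 mm. Origin: centre of its underside. The sold box stands 95 to 112 mm from it, centre to centre, the other boxes more than 140 mm.
- bell: counter bell, 80 mm diameter, 70 mm high; bystander
- candle: candle in a glass, 76 mm diameter, 90 mm high; bystander
- small_candle: small round candle, 38 mm diameter, 16 mm high; bystander
- tumbler_a: pewter beaker, 68 mm diameter, 118 mm high, at the back right; bystander

How it is judged:
By the outcome, as a careful person would: the job done as asked, in the order asked, and still so for the second after the job is handed in, while the arm keeps its last pose, push and grip.
It also fails if it takes over 61 s, if anything falls off the work surface, if the arm or the gripper's body presses on something with over 40 N, if the wrist force passes 120 N, or if a joint passes its speed limit or range.

## Working session

There is one attempt and no reset: what is moved stays moved. The work goes in short steps, Python scripts to look and compute and a tool call to move; the robot and the scene stay as the last step left them, time stands still between calls to the robot, and variables do not carry over. Pictures are saved under pics/ and viewed, at most 10 in all, crops included, and the job is handed in when it is done.

```bash
ls; mkdir -p pics; python3 - <<'E'
from cell import ctrl
import cv2
for n in("scene","top"):
    cv2.imwrite(f"pics/{n}0.png",ctrl.get_image(n)); print(n,ctrl.calibration(n))
print(ctrl.read_state(), ctrl.grip_point_offset)
E
```

```text
cell.py
pics
scene {'fx': 492.74192833948956, 'fy': 492.74192833948956, 'cx': 319.72872974224117, 'cy': 242.6823034089486, 'k1': 0.039139291598118534, 'rvec': array([ 1.82475382, -0.92737618,  0.56968072]), 'tvec': array([-306.23103891,  351.26968837,  850.03504503])}
top {'fx': 519.0283180543975, 'fy': 519.0283180543975, 'cx': 325.7034909059107, 'cy': 243.17944446640828, 'k1': -0.017183707150349142, 'rvec': array([ 2.12555336, -2.18126352,  0.12283457]), 'tvec': array([  41.008009  ,  545.15391158, 1271.73295511])}
{'clock': 0.1, 'qpos': array([-1.41478899,  0.62925059,  0.03845559,  1.51827287, -0.02702421,
        0.99634596, -0.01997916]), 'qd': array([-1.79966988e-03, -2.10746193e-03,  8.51188842e-04, -2.10039726e-03,
        1.71682226e-03, -3.64626532e-04, -6.56030622e-05]), 'tau': array([ 2.85441347e-03, -5.64540982e+01,  1.23042226e+00, -1.93978429e+01,
        1.12351414e-02,  5.30823876e-03,  5.47923818e-06]), 'eef_pos': array([142.83799522, 633.51803025, 230.48168555]), 'tool_rot': array([-3.13983390e+00,  4.20000534e-06,  2.91978412e+00]), 'force': array([-0.05345212, -0.42624764, -0.21295975]), 'torque': array([0.03381075, 0.01515185, 0.00101737]), 'gripper_force': 0.0, 'width': 85.26580859749227} 18.700000000000003
```
View pics/scene0.png

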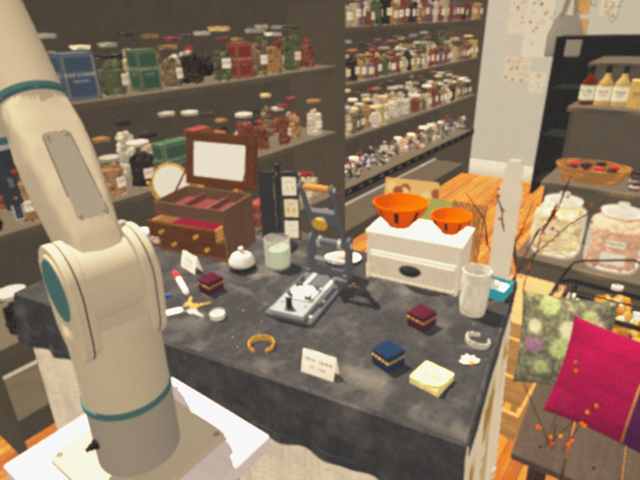

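View pics/top0.png

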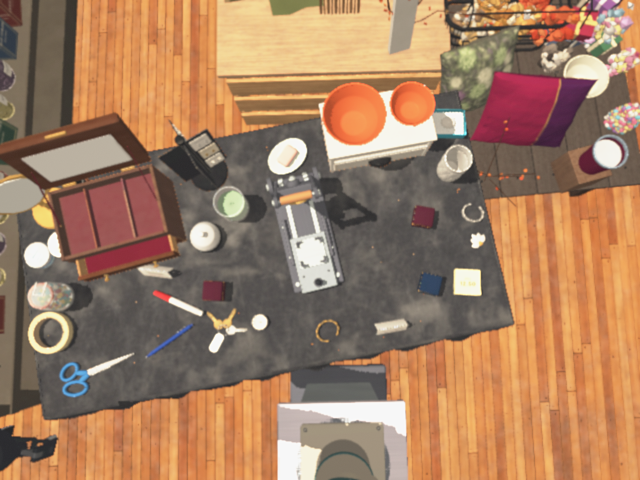

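The arm is folded out to the left. The blue box at top (431,284) stands next to the slip block (467,282), so it's the sold one. The press is at about (308,240), with its front end at (318,285).

```bash
cat > h.py <<'E'
import numpy as np, cv2
from cell import ctrl
from scipy.spatial.transform import Rotation as Ro
def cam(n):
    c=ctrl.calibration(n); K=np.array([[c['fx'],0,c['cx']],[0,c['fy'],c['cy']],[0,0,1]])
    return K,np.array([c['k1'],0,0,0.]),cv2.Rodrigues(c['rvec'])[0],c['tvec'],c['rvec']
def proj(n,P):
    K,d,R,t,r=cam(n); return cv2.projectPoints(np.atleast_2d(np.float64(P)),r,t,K,d)[0][:,0]
def ray(n,uv):
    K,d,R,t,_=cam(n); p=cv2.undistortPoints(np.float64([[uv]]),K,d)[0,0]
    return -R.T@t, R.T@np.array([p[0],p[1],1])
def onz(n,uv,z):
    o,v=ray(n,uv); return o+v*(z-o[2])/v[2]
def tri(a,b):  # a: scene uv, b: top uv
    A=[];B=[]
    for n,uv in(("scene",a),("top",b)):
        o,v=ray(n,uv); v/=np.linalg.norm(v); M=np.eye(3)-np.outer(v,v); A.append(M);B.append(M@o)
    A=np.vstack(A);B=np.hstack(B); x=np.linalg.lstsq(A,B,rcond=None)[0]; return x,np.linalg.norm(A@x-B)
def crop(im,x0,y0,x1,y1,s):
    c=cv2.resize(im[y0:y1,x0:x1],None,fx=s,fy=s,interpolation=cv2.INTER_CUBIC)
    for x in range(x0-x0%-20,x1,20): cv2.putText(c,str(x),(int((x-x0)*s),9),0,.33,(0,255,255)); cv2.line(c,(int((x-x0)*s),10),(int((x-x0)*s),16),(0,255,255))
    for y in range(y0-y0%-20,y1,20): cv2.putText(c,str(y),(0,int((y-y0)*s)+4),0,.33,(0,255,255)); cv2.line(c,(24,int((y-y0)*s)),(30,int((y-y0)*s)),(0,255,255))
    return c
def stack(cs):
    H=max(c.shape[0] for c in cs); return np.hstack([cv2.copyMakeBorder(c,0,H-c.shape[0],0,4,0) for c in cs])
E
python3 - <<'E'
from h import *
t=cv2.imread("pics/top0.png"); s=cv2.imread("pics/scene0.png")
a=stack([crop(t,258,165,352,300,4.4),crop(t,405,260,485,300,5)]); b=stack([crop(s,260,175,360,325,4),crop(s,365,330,460,400,4.1)])
print(a.shape,b.shape); cv2.imwrite("pics/tc.png",a); cv2.imwrite("pics/sc.png",b)
E
```

```text
(594, 822, 3) (600, 797, 3)
```

View pics/tc.png

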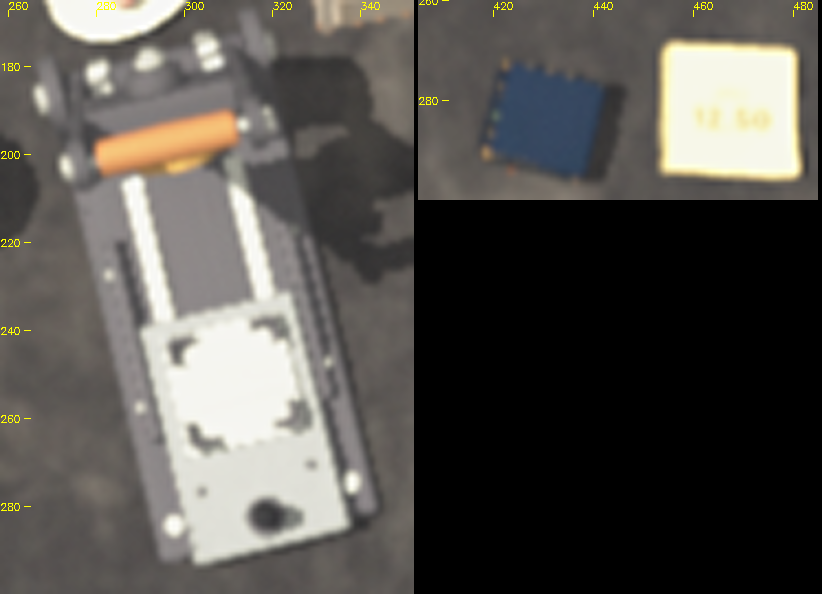

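View pics/sc.png

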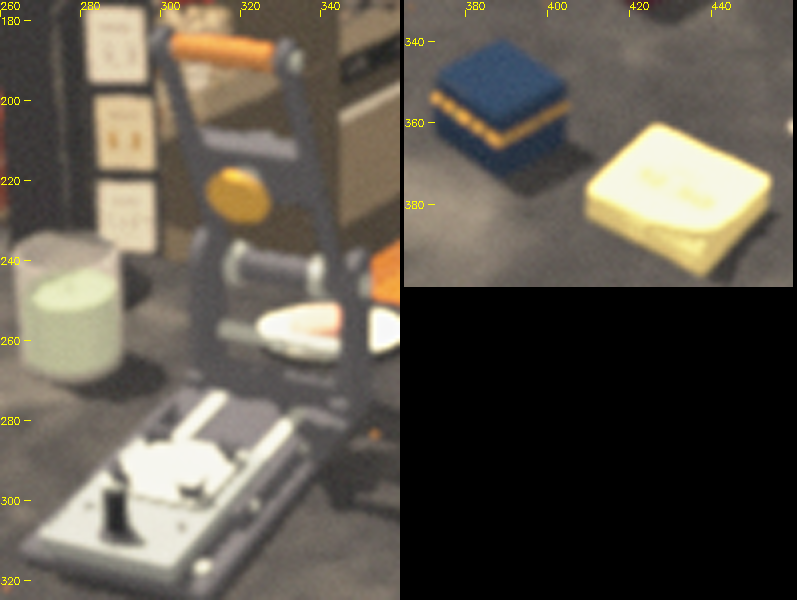

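Read off the crops. In top, the slide plate corners are (290,239.5), (324.1,231.4), (337.5,284.3) and (302.3,293.4), the knob top is (318.7,282.3) and the handle centre (296.2,197.3). The box lid corners are about (423,273), (442,278), (438.7,295.7) and (420,292). In scene, the knob is (288.7,297.5), the handle (316,187.5), and the lid corners (372,353), (389,340), (405,354) and (388.4,363).

```bash
python3 - <<'E'
from h import *
np.set_printoptions(precision=1,suppress=True)
sl=np.float64([(290,239.5),(324.1,231.4),(337.5,284.3),(302.3,293.4)])
P=np.array([onz("top",p,29) for p in sl]); print("slide",P,P.mean(0))
for i in range(4): print(np.linalg.norm(P[i]-P[(i+1)%4]))
ax=(P[0]+P[1]-P[2]-P[3]); ax2=P[0]+P[3]-P[1]-P[2]
print("yaw",np.arctan2(ax[1],ax[0]),np.arctan2(-ax2[0],ax2[1]))
print("knob",tri((288.7,297.5),(318.7,282.3)),onz("top",(318.7,282.3),59.5),onz("scene",(288.7,297.5),59.5))
print("handle",tri((316,187.5),(296.2,197.3)))
he=[onz("top",(258+x/4.4,165+y/4.4),283) for x,y in((98,160),(238,124))];print("handle ends",he)
print("nest",tri((304,292),(312.5,252.3)),onz("top",(312.5,252.3),36))
T=np.float64([(423.2,273.2),(442,278.4),(438.6,295.6),(420,292)])
S=np.float64([(372.1,352.7),(388.9,339.8),(405,353.9),(388.4,362.9)])
print("box c",tri(S.mean(0),T.mean(0)))
for n,Q in(("top",T),("scene",S)):
    B=np.array([onz(n,p,42)[:2] for p in Q]); print(n,B,B.mean(0)); 
    for i in range(4):
        e=B[(i+1)%4]-B[i]; print(np.linalg.norm(e),np.arctan2(e[1],e[0])%(np.pi/2))
st=ctrl.read_state(); print(proj("top",[st['eef_pos']]),proj("scene",[st['eef_pos']]))
E
```

```text
slide [[558.4 117.   29. ]
 [576.8  30.2  29. ]
 [442.3   0.1  29. ]
 [421.9  88.5  29. ]] [499.8  58.9  29. ]
88.6520827815261
137.81476830237014
90.78583442087535
139.43388997327088
yaw 0.21299346239645092 0.21791257364531336
knob (array([447.8,  45.2,  61.7]), np.float64(1.8640943391440716)) [447.   46.2  59.5] [451.5  46.7  59.5]
handle (array([612.5,  82.3, 283.4]), np.float64(1.7298411769456759))
handle ends [array([604.2, 116.1, 283. ]), array([619.5,  50.4, 283. ])]
nest (array([524.2,  60. ,  35.2]), np.float64(1.1289548520794022)) [523.6  60.5  36. ]
box c (array([ 435.6, -233.6,   32.2]), np.float64(1.876614629488084))
top [[ 463.7 -212.8]
 [ 449.6 -258.7]
 [ 407.5 -248.1]
 [ 417.5 -202.7]] [ 434.5 -230.6]
47.98270146907613 1.2727748308815408
43.42163478471605 1.3247433346532405
46.48918818928044 1.353260230215212
47.26182519463425 1.35537824552637
scene [[ 404.6 -214. ]
 [ 462.9 -220. ]
 [ 439.9 -270.1]
 [ 395.5 -257. ]] [ 425.7 -240.3]
58.56774306593283 1.4689771564507437
55.1154252731401 1.1406167627222814
46.28460524163675 1.2846306306055268
43.93941064074977 1.3616491404938322
[[ 36.5 432.6]] [[ 16.5 219.3]]
```

```bash
python3 - <<'E'
from h import *
from scipy.optimize import minimize
np.set_printoptions(precision=2,suppress=True)
M={}
for n,(x0,y0,x1,y1) in dict(top=(412,265,450,305),scene=(365,335,412,376)).items():
    im=cv2.imread(f"pics/{n}0.png").astype(int); m=np.zeros(im.shape[:2],bool)
    b,g,r=im[y0:y1,x0:x1].transpose(2,0,1)
    mm=((b-r)>25)|((r-b)>35); mm=cv2.morphologyEx(mm.astype(np.uint8),cv2.MORPH_OPEN,np.ones((2,2)))
    m[y0:y1,x0:x1]=mm>0; M[n]=m; print(n,m.sum())
    cv2.imwrite(f"pics/m_{n}.png",crop(np.uint8(m)*255,x0,y0,x1,y1,8))
S=4
def cost(p,full=False,hh=None):
    x,y,a,h=p; c=0; out=[]
    if abs(h)<1: return 9e9
    k=25*np.array([[1,1],[1,-1],[-1,-1],[-1,1]]); R=np.array([[np.cos(a),-np.sin(a)],[np.sin(a),np.cos(a)]]); q=k@R.T+[x,y]
    P=np.vstack([np.c_[q,np.zeros(4)],np.c_[q,np.full(4,h)]])
    for n,m in M.items():
        ys,xs=np.where(m); X0,Y0=xs.min()-8,ys.min()-8; W,H=xs.max()-X0+9,ys.max()-Y0+9
        hull=cv2.convexHull(np.float32((proj(n,P)-[X0-.5,Y0-.5])*16*8))
        s=np.zeros((H*8,W*8),np.uint8); cv2.fillConvexPoly(s,np.int32(hull),255,shift=4)
        s=cv2.resize(s,(W,H),interpolation=cv2.INTER_AREA)/255.
        d=np.abs(s-m[Y0:Y0+H,X0:X0+W]).sum(); out.append(d); c+=d
    return out if full else c
best=None
for a in(-.4,-.25,-.1):
  r=minimize(cost,[434,-232,a,42],method="Nelder-Mead",options=dict(initial_simplex=np.array([[434,-232,a,42],[440,-232,a,42],[434,-226,a,42],[434,-232,a+.1,42],[434,-232,a,46]])))
  print(r.x,r.fun,cost(r.x,True))
E
```

```text
top 349
scene 549
[ 440.48 -233.21   -0.29   33.97] 433.21176470588233 [np.float64(139.5607843137255), np.float64(293.65098039215684)]
[ 440.18 -233.28   -0.29   33.91] 433.45882352941175 [np.float64(136.49803921568628), np.float64(296.96078431372547)]
[ 440.98 -233.44   -0.25   33.59] 435.54509803921565 [np.float64(143.58823529411765), np.float64(291.956862745098)]
```

```bash
python3 - <<'E'
from h import *
def wire(n,x,y,a,h,box,s,col=(0,255,0)):
    im=cv2.imread(f"pics/{n}0.png"); x0,y0,x1,y1=box; c=crop(im,*box,s); plain=c.copy()
    k=25*np.array([[1,1],[1,-1],[-1,-1],[-1,1]]); R=np.array([[np.cos(a),-np.sin(a)],[np.sin(a),np.cos(a)]]); q=k@R.T+[x,y]
    for z in(0,h):
        p=(proj(n,np.c_[q,np.full(4,z)])-[x0,y0]+.5)*s; cv2.polylines(c,[np.int32(p)],True,col if z else (0,0,255),1)
    return np.vstack([plain,c])
cv2.imwrite("pics/w.png",stack([wire("top",435,-232,-.27,42,(410,262,450,304),7),wire("scene",435,-232,-.27,42,(362,332,414,378),6.5)]))
E
```

```text
(no output)
```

View pics/w.png

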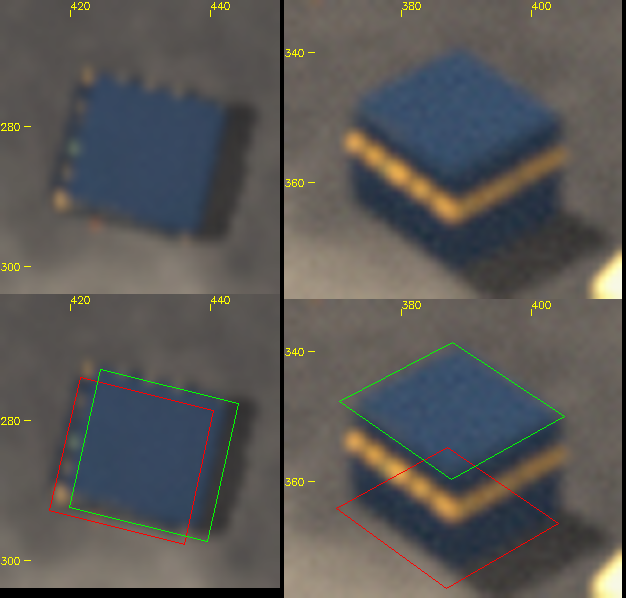

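```bash
python3 - <<'E'
from h import *
from scipy.optimize import least_squares
np.set_printoptions(precision=2,suppress=True)
T=np.array([(88,70),(226,100),(195,232),(75,207)])/7+[410,262]-.43
S=(np.array([(458,48),(560,115),(457,165),(357,102)])-[284,0])/6.5+[362,332]-.42
S2=(np.array([(458,268),(352,200)])-[284,0])/6.5+[362,332]-.42
def f(p,w=1):
    x,y,a,s,h=p; k=s/2*np.array([[1,1],[1,-1],[-1,-1],[-1,1]]); R=np.array([[np.cos(a),-np.sin(a)],[np.sin(a),np.cos(a)]]); q=k@R.T+[x,y]
    t=np.c_[q,np.full(4,h)]; b=np.c_[q,np.zeros(4)]
    return np.r_[(proj("top",t)-T).ravel(),(proj("scene",t)-S).ravel(),w*(proj("scene",b)[[2,3]]-S2).ravel()]
for w in(0,1):
    r=least_squares(f,[437,-230,-.27,48,42],args=(w,)); print(r.x,r.fun)
sb=np.array([[452.5,40],[478,35]]); print(onz("top",(467,282),17))
E
```

```text
[ 439.15 -231.     -0.25   46.03   39.94] [ 1.46  0.28 -0.06  0.07  0.74 -0.61 -0.39 -1.15 -0.82 -0.25 -0.26 -0.43
 -0.02  0.96 -0.78 -0.02 -0.    0.   -0.    0.  ]
[ 439.76 -230.98   -0.24   45.69   39.54] [ 1.41  0.16 -0.23 -0.16  0.68 -0.96 -0.33 -1.39 -0.76 -0.17 -0.27 -0.47
  0.18  0.89 -0.52  0.03 -0.66  0.82 -0.18  0.38]
[ 440.09 -326.54   17.  ]
```

The sold box is at about (439,-231), yaw -0.25, with its lid at about 40–42 mm. The press has yaw ≈0.216 and the slide is out ≈73 mm. I'll go round via (480,150), keeping the tool's y axis roughly radial.

```bash
cat > d.py <<'E'
import sys
from h import *
# usage: d.py x y z toolYangle  -> tool-frame shift and rotation vector from the measured pose
np.set_printoptions(precision=3,suppress=True)
x,y,z,a=map(float,sys.argv[1:5]); st=ctrl.read_state()
R=Ro.from_euler('xyz',st['tool_rot']); d=np.array([x,y,z])-st['eef_pos']
ty=np.array([np.cos(a),np.sin(a),0]); tz=np.array([0,0,-1.]); G=Ro.from_matrix(np.c_[np.cross(ty,tz),ty,tz])
print("shift before turn",R.inv().apply(d),"turn",(R.inv()*G).as_rotvec(),"shift after turn",G.inv().apply(d)," dist",np.linalg.norm(d))
E
python3 d.py 480 150 230 -.25
```

```text
shift before turn [-435.273 -397.497    1.183] turn [-0.001  0.001  1.599] shift after turn [-385.071  446.305    0.482]  dist 589.4642780227792
```

The rows are not in the units I measure in: shifts go in units of 100 mm and turns go in units of 0.05 rad. I convert before sending: -36.3 mm is -0.363, -33.1 mm is -0.331.

{"name": "advance", "arguments": {
  "offsets": [
    [[-0.363,-0.331,0,0,0,0,85],[-0.363,-0.331,0,0,0,0,85],[-0.363,-0.331,0,0,0,0,85],[-0.363,-0.331,0,0,0,0,85],[-0.363,-0.331,0,0,0,0,85],[-0.363,-0.331,0,0,0,0,85],[-0.363,-0.331,0,0,0,0,85],[-0.363,-0.331,0,0,0,0,85],[-0.363,-0.331,0,0,0,0,85],[-0.363,-0.331,0,0,0,0,85],[-0.363,-0.331,0,0,0,0,85],[-0.363,-0.331,0,0,0,0,85]]
  ]
}}

```text
clock: 1.3
eef_pos: [481.2, 149.0, 231.2]
tool_rot: [-3.142, -0.0, 2.92]
force: [0.2, 0.0, 0.4]
width: 85.0
gripper_force: 0.0
```

{"name": "advance", "arguments": {
  "offsets": [
    [[0,0,0,0,0,2.9,85],[0,0,0,0,0,2.9,85],[0,0,0,0,0,2.9,85],[0,0,0,0,0,2.9,85],[0,0,0,0,0,2.9,85],[0,0,0,0,0,2.9,85],[0,0,0,0,0,2.9,85],[0,0,0,0,0,2.9,85],[0,0,0,0,0,2.9,85],[0,0,0,0,0,2.9,85],[0,0,0,0,0,2.9,85]]
  ]
}}

```text
clock: 2.4
eef_pos: [480.2, 150.8, 231.1]
tool_rot: [-3.141, 0.0, 1.319]
force: [-0.2, 0.1, 0.4]
width: 84.6
gripper_force: 0.0
```

```bash
python3 d.py 439 -231 120 -.25
```

```text
shift before turn [-380.023   55.318  111.133] turn [-0.001  0.    -0.002] shift after turn [-380.155   54.547  111.064]  dist 399.78531040655014
```

In the tool's units: -42 mm is -0.42, 6 mm is 0.06.

{"name": "advance", "arguments": {
  "offsets": [
    [[-0.42,0.06,0.05,0,0,0,85],[-0.42,0.06,0.05,0,0,0,85],[-0.42,0.06,0.1,0,0,0,85],[-0.42,0.06,0.1,0,0,0,85],[-0.42,0.06,0.15,0,0,0,85],[-0.42,0.06,0.15,0,0,0,85],[-0.42,0.06,0.15,0,0,0,85],[-0.42,0.06,0.15,0,0,0,85],[-0.42,0.06,0.15,0,0,0,85],[0,0,0.05,0,0,0,85],[0,0,0,0,0,0,85]]
  ]
}}

```text
clock: 3.5
eef_pos: [439.5, -229.8, 120.3]
tool_rot: [-3.139, -0.0, 1.322]
force: [0.1, 1.1, 0.4]
width: 85.3
gripper_force: 0.0
```

```bash
python3 d.py 439 -231 7 -.25
python3 - <<'E'
from h import *
t=ctrl.get_image("top"); s=ctrl.get_image("scene")
cv2.imwrite("pics/g1.png",stack([crop(t,385,235,485,325,4),crop(s,345,280,445,390,3.9)]))
E
```

```text
shift before turn [ -1.364   0.085 113.297] turn [-0.003 -0.     0.001] shift after turn [ -1.323  -0.2   113.297]  dist 113.30500823477993
```

View pics/g1.png

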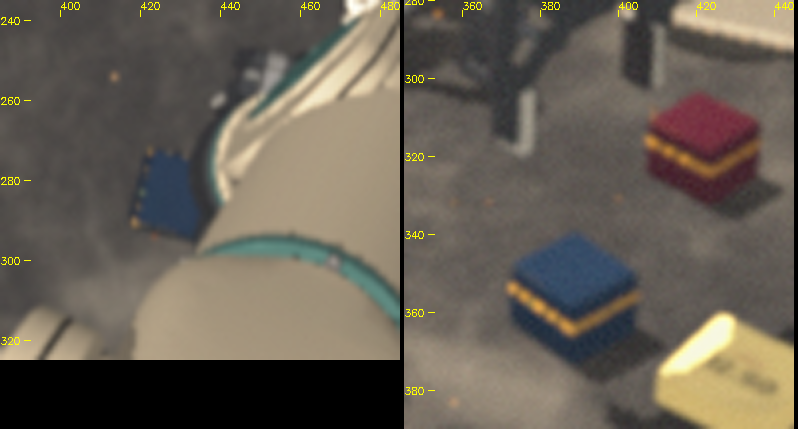

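The picture shows the box undisturbed with its lid at scene (388,350) and the finger tips at (375,318) and (404,300). I'll check these against the measured tool pose.

```bash
python3 - <<'E'
from h import *
st=ctrl.read_state(); R=Ro.from_euler('xyz',st['tool_rot']); p=st['eef_pos']
for v in([0,0,0],[0,45,-13],[0,-45,-13],[0,45,-50],[0,-45,-50]):
    q=p+R.apply(v); print(v,q.round(1),"scene",proj("scene",q).round(1),"top",proj("top",q).round(1))
E
```

```text
[0, 0, 0] [ 440.8 -227.7  121.1] scene [[388.3 313.8]] top [[436.1 280.6]]
[0, 45, -13] [ 484.5 -238.6  134.1] scene [[403.8 300.6]] top [[441.  261.3]]
[0, -45, -13] [ 397.2 -216.8  134.2] scene [[372.4 316.4]] top [[433.4 299.6]]
[0, 45, -50] [ 484.5 -238.7  171.1] scene [[404.8 284.8]] top [[444.4 259.8]]
[0, -45, -50] [ 397.2 -216.9  171.2] scene [[372.9 300. ]] top [[436.7 299.3]]
```

The projection agrees with the picture, so I'll descend and grip.

In the tool's units: 30 mm is 0.3, 17 mm is 0.17.

{"name": "advance", "arguments": {
  "offsets": [
    [[-0.015,0,0.3,0,0,0,85],[0,0,0.3,0,0,0,85],[0,0,0.3,0,0,0,85],[0,0,0.17,0,0,0,85],[0,0,0.06,0,0,0,85],[0,0,0,0,0,0,85]]
  ]
}}

```text
clock: 4.2
eef_pos: [440.8, -229.2, 8.2]
tool_rot: [-3.141, -0.001, 1.327]
force: [0.7, 1.0, 0.4]
width: 85.1
gripper_force: 0.0
```

{"name": "advance", "arguments": {
  "offsets": [
    [[0,0,0,0,0,0,46],[0,0,0,0,0,0,44],[0,0,0,0,0,0,40],[0,0,0,0,0,0,40],[0,0,0,0,0,0,40],[0,0,0,0,0,0,40],[0,0,0,0,0,0,40],[0,0,0,0,0,0,40]]
  ]
}}

```text
clock: 5.0
eef_pos: [441.2, -230.6, 9.6]
tool_rot: [3.14, -0.0, 1.325]
force: [-0.7, -0.1, 6.3]
width: 49.5
gripper_force: 62.2
```

{"name": "advance", "arguments": {
  "offsets": [
    [[0,0,-0.1,0,0,0,40],[0,0,-0.3,0,0,0,40],[0,0,-0.4,0,0,0,40],[0,0,-0.35,0,0,0,40]]
  ]
}}

```text
clock: 5.4
eef_pos: [440.3, -230.5, 125.5]
tool_rot: [3.141, 0.0, 1.324]
force: [1.3, 0.2, 0.2]
width: 49.2
gripper_force: 62.1
```

```bash
python3 - <<'E'
from h import *
def ov(n,box,s,nx,ny,a):
    im=cv2.imread(f"pics/{n}0.png"); im=np.uint8(255*(im/255.)**1.6); x0,y0,x1,y1=box; c=crop(im,*box,s); pl=c.copy()
    ux=np.array([np.cos(a),np.sin(a),0]); uy=np.array([-np.sin(a),np.cos(a),0]); o=np.array([nx,ny,0.])
    def L(pts,z,col):
        q=np.array([o+u*ux+v*uy+[0,0,z] for u,v in pts]); p=(proj(n,q)-[x0,y0]+.5)*s; cv2.polylines(c,[np.int32(p*16)],True,col,1,cv2.LINE_AA,4)
    L([(26.5,26.5),(26.5,-26.5),(-26.5,-26.5),(-26.5,26.5)],34,(0,255,0))
    L([(30.5,30.5),(30.5,-30.5),(-30.5,-30.5),(-30.5,30.5)],45,(0,0,255))
    L([(46,45),(46,-45),(-94,-45),(-94,45)],29,(255,0,0))
    L([(8*np.cos(t)-78,8*np.sin(t)) for t in np.linspace(0,6.28,20)],59.5,(255,0,255))
    return np.hstack([pl,c])
A=ov("top",(285,228,342,297),6,524,62,.216); B=ov("scene",(264,275,340,325),5,524,62,.216)
H=max(A.shape[1],B.shape[1]); im=np.vstack([cv2.copyMakeBorder(k,0,0,0,H-k.shape[1],0) for k in(A,B)]); print(im.shape)
cv2.imwrite("pics/n.png",im)
E
```

```text
(664, 760, 3)
```

View pics/n.png

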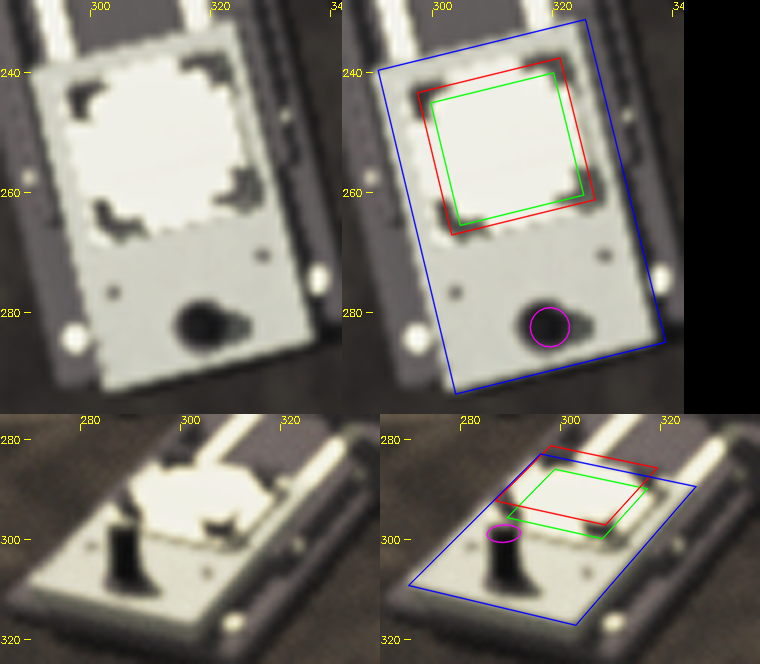

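Overlaid on the picture, the model at (524,62) and yaw 0.216 matches to about 1 px. The plate edges and knob want ~2 mm more +y and slightly less yaw, so I'll take nest = (524,63) and yaw 0.21. The box is held at 49 mm, and next I'll carry it above the nest.

In the tool's units: -0.115 rad is -2.3.

{"name": "advance", "arguments": {
  "offsets": [
    [[0,0,0,0,0,-2.3,40],[0,0,0,0,0,-2.3,40],[0,0,0,0,0,-2.3,40],[0,0,0,0,0,-2.3,40],[0,0,0,0,0,0,40]]
  ]
}}

```text
clock: 5.9
eef_pos: [440.4, -230.5, 124.2]
tool_rot: [3.141, 0.0, 1.785]
force: [-1.0, 0.2, 0.3]
width: 49.1
gripper_force: 62.2
```

```bash
python3 d.py 524 63 110 .21
```

```text
shift before turn [269.07  144.032  14.263] turn [0.001 0.    0.004] shift after turn [269.654 142.942  14.206]  dist 305.52827424972145
```

In the tool's units: 33.6 mm is 0.336, 18 mm is 0.18, 0.004 rad is 0.08.

{"name": "advance", "arguments": {
  "offsets": [
    [[0.336,0.18,0,0,0,0,40],[0.336,0.18,0,0,0,0,40],[0.336,0.18,0,0,0,0,40],[0.336,0.18,0,0,0,0,40],[0.336,0.18,0,0,0,0,40],[0.336,0.18,0,0,0,0,40],[0.336,0.18,0.05,0,0,0,40],[0.336,0.18,0.1,0,0,0,40],[0,0,0,0,0,0.08,40],[0,0,0,0,0,0,40]]
  ]
}}

```text
clock: 6.9
eef_pos: [523.8, 63.7, 108.3]
tool_rot: [-3.141, 0.0, 1.781]
force: [-0.1, -0.8, -0.1]
width: 49.1
gripper_force: 62.1
```

```bash
python3 d.py 524 63 80 .21
```

```text
shift before turn [-0.687  0.072 28.313] turn [-0.001  0.     0.   ] shift after turn [-0.694  0.057 28.313]  dist 28.3211336420595
```

{"name": "advance", "arguments": {
  "offsets": [
    [[0,0,0.15,0,0,0,40],[0,0,0.15,0,0,0,40],[0,0,0,0,0,0,40],[0,0,0,0,0,0,40]]
  ]
}}

```text
clock: 7.3
eef_pos: [524.0, 61.2, 78.8]
tool_rot: [-3.141, 0.001, 1.778]
force: [-1.0, 0.6, -0.2]
width: 48.6
gripper_force: 62.1
```

```bash
python3 d.py 524 63 42 .21
python3 - <<'E'
from h import *
st=ctrl.read_state(); p=st['eef_pos']; a=.21
s=ctrl.get_image("scene"); cv2.imwrite("pics/scene1.png",s); t=ctrl.get_image("top")
box=(255,235,355,325);sc=5; c=crop(s,*box,sc)
def L(c,n,o,h,z,col,box,sc):
    ux=np.array([np.cos(a),np.sin(a),0]); uy=np.array([-np.sin(a),np.cos(a),0])
    q=np.array([o+u*ux+v*uy+[0,0,z] for u,v in((h,h),(h,-h),(-h,-h),(-h,h))]); cv2.polylines(c,[np.int32((proj(n,q)-box[:2]+.5)*sc*16)],True,col,1,cv2.LINE_AA,4)
b=np.array([p[0],p[1],p[2]-8.5])
L(c,"scene",b,25,0,(0,255,0),box,sc);L(c,"scene",b,25,42,(0,255,255),box,sc);L(c,"scene",np.array([524,63,0.]),30.5,45,(0,0,255),box,sc)
cv2.imwrite("pics/hov.png",stack([c,crop(t,280,215,345,300,4)]))
E
```

```text
shift before turn [ 1.766  0.416 36.782] turn [-0.     0.001 -0.003] shift after turn [ 1.739  0.409 36.783]  dist 36.82652543209384
```

View pics/hov.png

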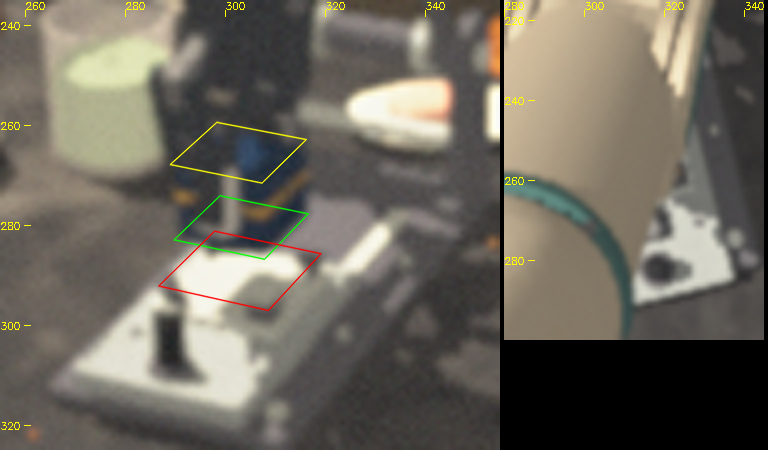

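The held box at scene (303,272) lines up with its predicted outline to within about 1 px and sits over the nest. I'll lower it.

In the tool's units: 10 mm is 0.1, 1 mm is 0.01.

{"name": "advance", "arguments": {
  "offsets": [
    [[0.01,0,0.1,0,0,0,40],[0,0,0.1,0,0,0,40],[0,0,0.05,0,0,0,40],[0,0,0,0,0,0,40]]
  ]
}}

```text
clock: 7.8
eef_pos: [523.5, 63.8, 52.4]
tool_rot: [-3.14, -0.0, 1.781]
force: [-0.6, -0.2, -1.4]
width: 49.0
gripper_force: 61.9
```

{"name": "advance", "arguments": {
  "offsets": [
    [[0,0,0.03,0,0,0,40],[0,0,0.02,0,0,0,40],[0,0,0,0,0,0,40]]
  ]
}}

```text
clock: 8.1
eef_pos: [524.9, 64.4, 48.6]
tool_rot: [3.139, -0.0, 1.781]
force: [1.4, 2.9, 0.3]
width: 49.3
gripper_force: 62.1
```

{"name": "advance", "arguments": {
  "offsets": [
    [[0,0,0.02,0,0,0,40],[0,0,0.02,0,0,0,40],[0,0,0,0,0,0,40]]
  ]
}}

```text
clock: 8.4
eef_pos: [524.0, 64.2, 44.1]
tool_rot: [3.142, -0.0, 1.781]
force: [1.9, 2.1, 0.4]
width: 49.5
gripper_force: 62.2
```

In the tool's units: 1 mm is 0.01, 0.5 mm is 0.005.

{"name": "advance", "arguments": {
  "offsets": [
    [[0.01,0.005,0.01,0,0,0,40],[0,0,0.01,0,0,0,40],[0,0,0,0,0,0,40]]
  ]
}}

```text
clock: 8.7
eef_pos: [524.5, 64.4, 43.5]
tool_rot: [3.141, 0.0, 1.78]
force: [-0.7, 1.1, 14.2]
width: 49.0
gripper_force: 63.8
```

{"name": "advance", "arguments": {
  "offsets": [
    [[0,0,0.015,0,0,0,40],[0,0,0,0,0,0,40],[0,0,0,0,0,0,40]]
  ]
}}

```text
clock: 9.0
eef_pos: [525.7, 64.7, 43.5]
tool_rot: [3.138, -0.0, 1.78]
force: [-0.7, 1.3, 25.1]
width: 49.2
gripper_force: 65.1
```

It bottomed at TCP 43.5, which is the height I expected for a seated box. Next I'll ease off and release.

{"name": "advance", "arguments": {
  "offsets": [
    [[0,0,-0.015,0,0,0,49],[0,0,0,0,0,0,60],[0,0,0,0,0,0,70],[0,0,0,0,0,0,70],[0,0,0,0,0,0,70]]
  ]
}}

```text
clock: 9.5
eef_pos: [523.5, 64.7, 41.8]
tool_rot: [-3.14, 0.0, 1.781]
force: [-0.7, 0.1, -0.1]
width: 70.0
gripper_force: 0.0
```

{"name": "advance", "arguments": {
  "offsets": [
    [[0,0,-0.2,0,0,0,75],[0,0,-0.4,0,0,0,75],[0,-0.2,-0.3,0,0,0,75],[0,-0.4,0,0,0,0,75],[0,-0.4,0,0,0,0,75],[0,0,0,0,0,0,75]]
  ]
}}

```text
clock: 10.1
eef_pos: [418.7, 42.9, 132.0]
tool_rot: [-3.132, -0.002, 1.779]
force: [1.0, -0.0, 1.3]
width: 75.0
gripper_force: 0.0
```

```bash
python3 - <<'E'
from h import *
t=ctrl.get_image("top"); s=ctrl.get_image("scene"); cv2.imwrite("pics/top2.png",t);cv2.imwrite("pics/scene2.png",s)
cv2.imwrite("pics/rel.png",stack([crop(s,255,235,345,325,5),crop(t,275,205,345,305,4.5)]))
E
```

```text
(no output)
```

View pics/rel.png

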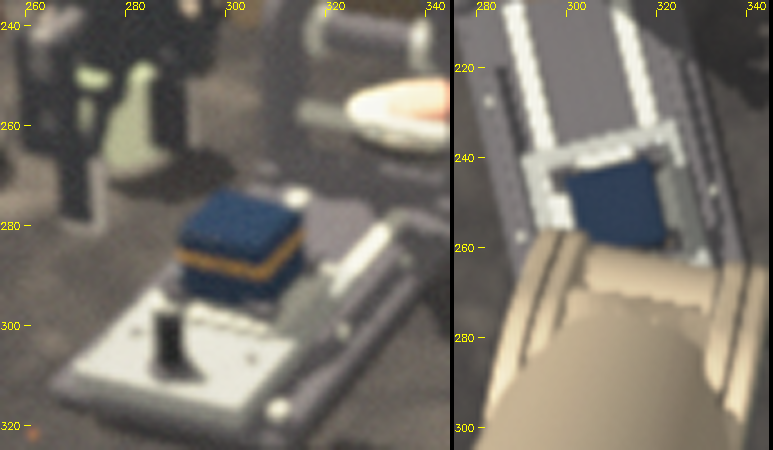

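The box sits upright and square in the nest, with its lid centre at scene (304,281) and top (309,250). Next I'll shut the fingers, come down in front of the knob and push it home.

{"name": "advance", "arguments": {
  "offsets": [
    [[0,0,0,0,0,0,0],[0,0,0,0,0,0,0],[0,0,0,0,0,0,0],[0,0,0,0,0,0,0],[0,0,0,0,0,0,0],[0,0,0,0,0,0,0]]
  ]
}}

```text
clock: 10.8
eef_pos: [426.4, 44.0, 132.2]
tool_rot: [-3.141, 0.0, 1.781]
force: [0.5, -0.7, -0.5]
width: 0.1
gripper_force: 0.0
```

```bash
python3 d.py 412.8 40.8 40 .215
```

```text
shift before turn [ -0.337 -13.983  92.228] turn [-0.     0.    -0.005] shift after turn [ -0.269 -13.995  92.227]  dist 93.28307314119793
```

{"name": "advance", "arguments": {
  "offsets": [
    [[0,-0.14,0.2,0,0,-0.1,0],[0,0,0.3,0,0,0,0],[0,0,0.3,0,0,0,0],[0,0,0.12,0,0,0,0],[0,0,0,0,0,0,0]]
  ]
}}

```text
clock: 11.3
eef_pos: [411.6, 42.0, 44.4]
tool_rot: [-3.138, -0.003, 1.785]
force: [0.6, -0.4, -0.1]
width: -0.2
gripper_force: 0.0
```

{"name": "advance", "arguments": {
  "offsets": [
    [[0,0.05,0,0,0,0,0],[0,0.05,0,0,0,0,0],[0,0.05,0,0,0,0,0],[0,0.05,0,0,0,0,0],[0,0.05,0,0,0,0,0]]
  ]
}}

```text
clock: 11.8
eef_pos: [437.0, 47.6, 46.1]
tool_rot: [-3.141, -0.003, 1.786]
force: [-2.3, -0.2, 2.3]
width: -0.3
gripper_force: 1.1
```

```bash
python3 d.py 500 60 40 .215
```

```text
shift before turn [-1.339 64.167  6.08 ] turn [-0.    -0.003  0.   ] shift after turn [-1.304 64.166  6.098]  dist 64.46786641941297
```

In the tool's units: 3 mm is 0.03, 2 mm is 0.02.

{"name": "advance", "arguments": {
  "offsets": [
    [[0,0.06,0.02,0,0,0,0],[-0.003,0.06,0.02,0,0,0,0],[-0.003,0.06,0,0,0,0,0],[-0.003,0.06,0,0,0,0,0],[-0.003,0.06,0,0,0,0,0],[0,0.06,0,0,0,0,0],[0,0.06,0,0,0,0,0],[0,0.05,0,0,0,0,0],[0,0.03,0,0,0,0,0],[0,0,0,0,0,0,0]]
  ]
}}

```text
clock: 12.8
eef_pos: [487.4, 56.9, 41.9]
tool_rot: [3.14, -0.002, 1.786]
force: [-0.8, -0.1, -0.0]
width: -0.1
gripper_force: 0.1
```

{"name": "advance", "arguments": {
  "offsets": [
    [[0,0.03,0,0,0,0,0],[0,0.02,0,0,0,0,0],[0,0,0,0,0,0,0]]
  ]
}}

```text
clock: 13.1
eef_pos: [491.7, 57.8, 41.9]
tool_rot: [3.141, -0.002, 1.786]
force: [-1.5, -1.0, 0.4]
width: 0.0
gripper_force: 0.4
```

```bash
python3 d.py 497.6 59.2 42 .215
```

```text
shift before turn [ 0.132  6.078 -0.103] turn [ 0.001 -0.002 -0.   ] shift after turn [ 0.131  6.078 -0.109]  dist 6.0807646474725905
```

{"name": "advance", "arguments": {
  "offsets": [
    [[0,0.02,0,0,0,0,0],[0,0.02,0,0,0,0,0],[0,0,0,0,0,0,0]]
  ]
}}

```text
clock: 13.4
eef_pos: [495.7, 58.8, 41.9]
tool_rot: [3.14, -0.002, 1.786]
force: [-1.2, 0.1, -0.2]
width: 0.1
gripper_force: 0.5
```

{"name": "advance", "arguments": {
  "offsets": [
    [[0,0.02,0,0,0,0,0],[0,0,0,0,0,0,0]]
  ]
}}

```text
clock: 13.6
eef_pos: [497.4, 59.3, 41.8]
tool_rot: [3.141, -0.002, 1.786]
force: [-0.9, -1.0, 0.7]
width: -0.0
gripper_force: 0.5
```

{"name": "advance", "arguments": {
  "offsets": [
    [[0,0.02,0,0,0,0,0],[0,0,0,0,0,0,0]]
  ]
}}

```text
clock: 13.8
eef_pos: [498.1, 59.6, 41.6]
tool_rot: [-3.14, -0.003, 1.786]
force: [-3.5, -1.8, 3.2]
width: 0.1
gripper_force: 2.1
```

{"name": "advance", "arguments": {
  "offsets": [
    [[0,0.02,0,0,0,0,0],[0,0,0,0,0,0,0]]
  ]
}}

```text
clock: 14.0
eef_pos: [498.2, 59.7, 41.5]
tool_rot: [-3.137, -0.004, 1.785]
force: [-7.5, -3.5, 4.3]
width: -0.0
gripper_force: 3.9
```

{"name": "advance", "arguments": {
  "offsets": [
    [[0,0.015,0,0,0,0,0],[0,0,0,0,0,0,0]]
  ]
}}

```text
clock: 14.2
eef_pos: [498.3, 59.7, 41.5]
tool_rot: [-3.135, -0.004, 1.785]
force: [-10.2, -3.3, 7.1]
width: 0.0
gripper_force: 5.3
```

The slide stopped hard at TCP (498.2,59.7), where I expected home, with the force rising to 10 N. I'll back off and go up over the handle.

The rows are not in the units I measure in: shifts go in units of 100 mm and turns go in units of 0.05 rad. I convert before sending: -30 mm is -0.3, -20 mm is -0.2.

{"name": "advance", "arguments": {
  "offsets": [
    [[0,-0.08,0,0,0,0,0],[0,-0.12,0,0,0,0,0],[0,0,-0.3,0,0,0,0],[0,0,-0.45,0,0,0,30],[0,0,-0.45,0,0,0,60],[0,0,-0.45,0,0,0,85],[0,0,-0.45,0,0,0,85],[0,0,-0.45,0,0,0,85],[0,0,-0.2,0,0,0,85],[0,0,0,0,0,0,85]]
  ]
}}

```text
clock: 15.2
eef_pos: [485.7, 56.1, 320.1]
tool_rot: [3.132, -0.004, 1.787]
force: [-0.3, 0.4, 0.2]
width: 85.0
gripper_force: 0.0
```

```bash
python3 d.py 613 84 310 .215; python3 - <<'E'
from h import *
t=ctrl.get_image("top"); s=ctrl.get_image("scene"); cv2.imwrite("pics/top3.png",t);cv2.imwrite("pics/scene3.png",s)
E
```

```text
shift before turn [ -0.177 130.182  11.291] turn [ 0.009 -0.004  0.002] shift after turn [  0.074 130.282  10.078]  dist 130.67093580061257
```

In the tool's units: 30 mm is 0.3, 40 mm is 0.4, 0.009 rad is 0.18.

{"name": "advance", "arguments": {
  "offsets": [
    [[0,0.3,0,0.18,-0.08,0.04,85],[0,0.4,0,0,0,0,85],[0,0.4,0,0,0,0,85],[0,0.2,0,0,0,0,85],[0,0,0,0,0,0,85]]
  ]
}}

```text
clock: 15.8
eef_pos: [611.4, 83.9, 312.7]
tool_rot: [-3.13, 0.002, 1.785]
force: [-0.1, -0.2, -0.8]
width: 85.2
gripper_force: 0.0
```

```bash
python3 d.py 613 84 264 .215
```

```text
shift before turn [-0.191  2.113 48.701] turn [-0.011  0.002 -0.   ] shift after turn [-0.286  1.56  48.721]  dist 48.74679501426691
```

{"name": "advance", "arguments": {
  "offsets": [
    [[0,0.01,0.16,0,0,0,85],[0,0,0.16,0,0,0,85],[0,0,0.12,0,0,0,85],[0,0,0.04,0,0,0,85],[0,0,0,0,0,0,85]]
  ]
}}

```text
clock: 16.3
eef_pos: [609.7, 83.1, 267.2]
tool_rot: [-3.131, 0.001, 1.784]
force: [0.9, -1.0, -1.2]
width: 84.9
gripper_force: 0.0
```

{"name": "advance", "arguments": {
  "offsets": [
    [[0,0,0,0,0,0,50],[0,0,0,0,0,0,30],[0,0,0,0,0,0,10],[0,0,0,0,0,0,10],[0,0,0,0,0,0,10],[0,0,0,0,0,0,10],[0,0,0,0,0,0,10],[0,0,0,0,0,0,10],[0,0,0,0,0,0,10],[0,0,0,0,0,0,10]]
  ]
}}

```text
clock: 17.3
eef_pos: [610.5, 83.1, 268.2]
tool_rot: [-3.133, 0.001, 1.784]
force: [-0.8, 0.1, 5.4]
width: 16.8
gripper_force: 58.9
```

```bash
python3 d.py 613 84 264 .215; python3 - <<'E'
from h import *
s=ctrl.get_image("scene"); cv2.imwrite("pics/scene4.png",s); cv2.imwrite("pics/gr.png",stack([crop(s,270,140,350,215,5),crop(s,255,225,350,325,4)]))
th=np.linspace(1.15,0,25); y=-200*(np.cos(th)-np.cos(1.15)); z=200*(np.sin(1.15)-np.sin(th))
print(np.round(np.c_[np.diff(y),np.diff(z)],1).tolist())
E
```

```text
shift before turn [0.335 2.681 4.143] turn [-0.009  0.001 -0.002] shift after turn [0.326 2.645 4.167]  dist 4.946140287296663
[[-8.7, 4.1], [-8.4, 4.5], [-8.2, 4.9], [-8.0, 5.3], [-7.7, 5.7], [-7.4, 6.1], [-7.1, 6.4], [-6.8, 6.7], [-6.5, 7.1], [-6.1, 7.4], [-5.8, 7.6], [-5.4, 7.9], [-5.0, 8.2], [-4.6, 8.4], [-4.2, 8.6], [-3.8, 8.8], [-3.4, 9.0], [-2.9, 9.1], [-2.5, 9.3], [-2.1, 9.4], [-1.6, 9.4], [-1.1, 9.5], [-0.7, 9.6], [-0.2, 9.6]]
```

View pics/gr.png

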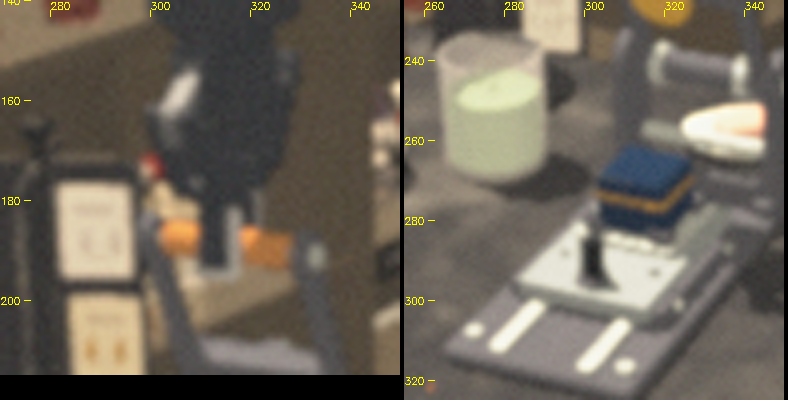

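The fingers grip the roller at scene (311,190), the box stands in the nest, and the slide is home with the rails clear in front of it. I'll draw the lever down along its arc.

In the tool's units: -8 mm is -0.08, -8.7 mm is -0.087.

{"name": "advance", "arguments": {
  "offsets": [
    [[0,-0.087,0.041,0,0,0,10],[0,-0.084,0.045,0,0,0,10],[0,-0.082,0.049,0,0,0,10],[0,-0.08,0.053,0,0,0,10],[0,-0.077,0.057,0,0,0,10],[0,-0.074,0.061,0,0,0,10],[0,0,0,0,0,0,10]]
  ]
}}

```text
clock: 18.05
eef_pos: [563.0, 72.8, 236.4]
tool_rot: [-3.134, 0.002, 1.784]
force: [5.8, 0.9, -4.9]
width: 16.6
gripper_force: 60.0
```

{"name": "advance", "arguments": {
  "offsets": [
    [[0,-0.071,0.064,0,0,0,10],[0,-0.068,0.067,0,0,0,10],[0,-0.065,0.071,0,0,0,10],[0,-0.061,0.074,0,0,0,10],[0,-0.058,0.076,0,0,0,10],[0,-0.054,0.079,0,0,0,10],[0,0,0,0,0,0,10]]
  ]
}}

```text
clock: 18.75
eef_pos: [528.2, 65.1, 194.5]
tool_rot: [-3.139, 0.003, 1.784]
force: [8.7, 1.4, -3.5]
width: 16.3
gripper_force: 60.2
```

```bash
python3 d.py 613 84 264 .215
```

```text
shift before turn [  0.311  86.68  -69.762] turn [-0.003  0.003 -0.002] shift after turn [  0.371  86.893 -69.497]  dist 111.26706351301146
```

{"name": "advance", "arguments": {
  "offsets": [
    [[0,-0.035,0.087,0,0,0,10],[0,-0.036,0.086,0,0,0,10],[0,-0.042,0.086,0,0,0,10],[0,-0.038,0.088,0,0,0,10],[0,-0.034,0.09,0,0,0,10],[0,-0.029,0.091,0,0,0,10],[0,0,0,0,0,0,10]]
  ]
}}

```text
clock: 19.45
eef_pos: [504.9, 60.0, 141.4]
tool_rot: [-3.134, 0.002, 1.784]
force: [5.5, 1.4, 0.6]
width: 16.7
gripper_force: 60.7
```

{"name": "advance", "arguments": {
  "offsets": [
    [[0,-0.025,0.093,0,0,0,10],[0,-0.021,0.094,0,0,0,10],[0,0,0,0,0,0,10]]
  ]
}}

```text
clock: 19.75
eef_pos: [500.7, 59.1, 122.7]
tool_rot: [-3.135, 0.002, 1.784]
force: [6.9, 0.8, 0.3]
width: 16.8
gripper_force: 60.8
```

In the tool's units: 9.5 mm is 0.095, -0.6 mm is -0.006.

{"name": "advance", "arguments": {
  "offsets": [
    [[0,-0.006,0.095,0,0,0,10],[0,0,0.095,0,0,0,10],[0,0,0,0,0,0,10]]
  ]
}}

```text
clock: 20.05
eef_pos: [498.2, 58.6, 103.2]
tool_rot: [-3.131, 0.001, 1.784]
force: [3.5, 0.6, 2.1]
width: 16.7
gripper_force: 60.9
```

{"name": "advance", "arguments": {
  "offsets": [
    [[0,0,0.04,0,0,0,10],[0,0,0,0,0,0,10]]
  ]
}}

```text
clock: 20.25
eef_pos: [498.0, 58.5, 100.3]
tool_rot: [-3.131, 0.001, 1.784]
force: [1.8, -0.7, 7.4]
width: 16.7
gripper_force: 61.5
```

{"name": "advance", "arguments": {
  "offsets": [
    [[0,0,0.04,0,0,0,10],[0,0,0,0,0,0,10]]
  ]
}}

```text
clock: 20.45
eef_pos: [497.8, 58.5, 96.6]
tool_rot: [-3.131, 0.0, 1.784]
force: [0.4, -0.4, 9.7]
width: 16.7
gripper_force: 61.7
```

{"name": "advance", "arguments": {
  "offsets": [
    [[0,0,0.04,0,0,0,10],[0,0,0,0,0,0,10]]
  ]
}}

```text
clock: 20.65
eef_pos: [497.7, 58.5, 92.8]
tool_rot: [-3.131, 0.0, 1.784]
force: [-0.1, 0.7, 10.9]
width: 16.8
gripper_force: 62.0
```

```bash
python3 - <<'E'
from h import *
zs=[];fs=[]
for i in range(6):
    s=ctrl.get_image("scene"); st=ctrl.read_state(); zs.append(st['eef_pos']); fs.append(st['force'])
print(np.mean(zs,0),np.std(zs,0),np.mean(fs,0)); cv2.imwrite("pics/scene5.png",s)
a=.215; ux=np.array([np.cos(a),np.sin(a),0]); uy=np.array([-np.sin(a),np.cos(a),0])
# hinge in robot frame from handle rest (613,84): handle = hinge -81.7ux
H0=np.array([613,84,283.]); 
hin=H0+81.7*ux; hin[2]=100
def hp(th): return hin-200*np.cos(th)*ux+[0,0,200*np.sin(th)]
def seg(im,c,w=30,h=12):
    u,v=np.int32(c.round()); R=im[v-h:v+h,u-w:u+w].astype(int); m=(R[...,2]-R[...,0]>60)&(R[...,2]>110)
    ys,xs=np.where(m); xs=xs+u-w; ys=ys+v-h; out=[]
    for x in np.unique(xs):
        q=ys[xs==x]; out.append((x,q.mean(),len(q)))
    return np.array(out)
for f,th in(("scene0",1.15),("scene4",1.15),("scene5",0),("scene5",.05)):
    im=cv2.imread(f"pics/{f}.png"); c=hp(th); e=proj("scene",[c+33*uy,c,c-33*uy]); o=seg(im,e[1])
    if len(o)==0: print(f,e,"none"); continue
    sl=(e[2,1]-e[0,1])/(e[2,0]-e[0,0]); r=o[:,1]-(e[1,1]+sl*(o[:,0]-e[1,0]))
    print(f,th,e.round(1).tolist()); print([(int(x),round(float(d),1),int(n)) for (x,_,n),d in zip(o,r)], np.median(r[o[:,2]>=4]))
E
```

```text
[497.65832242  58.47839956  93.00850842] [0.01137465 0.01582355 0.04002612] [ 0.12919261  0.28439465 10.58232512]
scene0 1.15 [[303.1, 186.2], [315.1, 187.7], [327.3, 189.2]]
[(301, -8.0, 3), (302, -7.6, 4), (303, -4.2, 12), (304, -2.8, 12), (305, -2.0, 12), (306, -2.6, 13), (307, -3.2, 14), (308, -3.3, 14), (309, -3.5, 14), (310, -3.6, 14), (311, -3.2, 15), (312, -2.8, 16), (313, -1.8, 18), (314, -2.0, 18), (315, -3.0, 15), (316, -1.8, 12), (317, 0.0, 11), (318, 0.4, 10), (319, -0.2, 9), (320, -0.3, 9), (321, -0.5, 9), (322, -0.6, 9), (323, -0.2, 8), (324, -0.3, 8), (325, -0.5, 8), (326, -0.1, 9), (327, -0.7, 8), (328, -2.3, 3)] -1.8988858808806839
scene4 1.15 [[303.1, 186.2], [315.1, 187.7], [327.3, 189.2]]
[(301, -7.0, 5), (302, -3.8, 10), (303, -2.2, 13), (304, -1.3, 11), (305, -1.0, 12), (306, -0.6, 11), (307, -0.7, 11), (308, -0.8, 9), (309, -1.0, 5), (318, -0.6, 6), (319, 0.3, 8), (320, 0.7, 9), (321, 0.5, 9), (322, 0.9, 8), (323, 0.8, 8), (324, 1.2, 7), (325, 1.0, 7), (326, 0.9, 7), (327, -1.2, 3)] -0.5810504332855544
scene5 0 [[284.4, 271.2], [296.3, 273.7], [308.5, 276.1]]

[... 325 characters left out ...]
(311, -10.6, 5), (312, -10.8, 5), (313, -10.5, 4), (314, -10.7, 4), (315, -11.4, 3), (316, -12.6, 3), (317, -13.3, 2), (318, -2.0, 1), (319, -2.2, 1)] -3.0630714173818774
scene5 0.05 [[284.2, 267.6], [296.2, 270.0], [308.5, 272.4]]
[(283, 1.7, 1), (284, 1.0, 6), (285, 1.3, 7), (286, 0.6, 8), (287, 0.9, 9), (288, 0.7, 9), (289, 1.0, 8), (290, 0.3, 7), (299, -0.0, 4), (300, 0.8, 8), (301, 0.6, 8), (302, 0.9, 9), (303, 1.2, 8), (304, 1.5, 7), (305, 1.3, 7), (306, 1.1, 7), (307, -2.2, 11), (308, -3.3, 12), (309, -6.3, 8), (310, -7.2, 6), (311, -6.9, 5), (312, -7.1, 5), (313, -6.8, 4), (314, -7.0, 4), (315, -7.7, 3), (316, -8.9, 3), (317, -9.6, 2), (318, 1.7, 1), (319, 1.5, 1)] 0.5730396351651166
```

Three independent estimates put level at TCP z of about 86–88: the rest offset corrected by the picture, the onset of platen contact minus 14 mm, and the roller's place in the image. I'll go to about 87.5.

In the tool's units: 3 mm is 0.03, 2.7 mm is 0.027.

{"name": "advance", "arguments": {
  "offsets": [
    [[0,0,0.03,0,0,0,10],[0,0,0.027,0,0,0,10],[0,0,0,0,0,0,10],[0,0,0,0,0,0,10],[0,0,0,0,0,0,10]]
  ]
}}

```text
clock: 21.45
eef_pos: [497.6, 58.5, 87.6]
tool_rot: [-3.131, -0.0, 1.784]
force: [-1.3, 0.5, 13.0]
width: 16.8
gripper_force: 62.2
```

```bash
python3 - <<'E'
from h import *
zs=[];fs=[];V=[]
a=.215; ux=np.array([np.cos(a),np.sin(a),0]); uy=np.array([-np.sin(a),np.cos(a),0])
c=np.array([613,84,100.])-118.3*ux; e=proj("scene",[c+33*uy,c,c-33*uy]); sl=(e[2,1]-e[0,1])/(e[2,0]-e[0,0])
for i in range(6):
    im=ctrl.get_image("scene").astype(int); st=ctrl.read_state(); zs.append(st['eef_pos']); fs.append(st['force'])
    m=(im[...,2]-im[...,0]>60)&(im[...,2]>110)
    V.append([np.mean(np.where(m[262:288,x])[0])+262-(e[1,1]+sl*(x-e[1,0])) for x in(286,287,288,289,301,302,303,304,305)])
print(np.mean(zs,0),np.mean(fs,0),st['width'],np.mean(V,0).round(1),np.median(V))
E
```

```text
[497.58558678  58.45044495  87.57088712] [-0.96118185  0.17492607 12.26706372] 16.733702434135036 [-1.1 -0.8 -1.  -0.7 -1.1 -0.8 -0.5 -0.2 -0.4] -0.765570897868372
```

Force at the handle is 12.3 N, where the brief gives about 12 N at level. The roller images within about 1 mm of level. Handing in while holding.

```bash
python3 -c "
from cell import ctrl
print(ctrl.finish_job())"
```

```text
the job is handed in; nothing more can be done
None
```

The sold blue ring box is upright in the nest with the table pushed fully home, and I handed in still holding the lever within about 1–2 mm of level (12.3 N at the handle, so about 20 N on the lid by the brief's figures); no verdict came back.

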